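# Set the index dial of a gem-cutting stand and lock it

### The job

On the round index stand, push the dial round by its upright finger pin until the dial's white index mark lines up with the red target line on the scale around it, and leave it there. Then push the blue-tipped lock lever all the way over to its other stop and move clear. Only push gently with the outside of the fingers: pinch or lift nothing, and leave the dop rack, the jar and the gem tray where they are.

Things in the scene. Friction and masses are not known exactly. Their poses are not given: they have to be found in the camera images.
- stand: Fixed brown round stand 224 mm across and 30 mm high, with a white scale ring with black lines every 7.5 degrees on its top around the dial, and a low grey foot (12 mm high, 70 mm wide) that reaches out to 200 mm from the dial's axis on the stand's -y side and carries the lock lever's bracket (40 mm high). Origin on the dial's vertical axis, at table height; z up. It stands at varying places, yawed by up to 0.4 rad.
- dial: Dark steel dial, a disc 164 mm in diameter whose flat top is 42 mm above the table; it turns without stops, either way, about its vertical axis through the stand's origin. Origin on the axis 30 mm above the table; x points from the axis to the white index mark and -x to the finger pin; z up. A central nut rises 11 mm over the disc, 13 mm in radius. Stiff: it stays where it is left, without coasting, and takes 2 to 4 N on the pin to turn.
- index_mark (a point): Outer end of the white index mark (38 mm long, 5 mm wide, radial) on the dial's top, 83 mm from the dial's axis, opposite the finger pin.
- pin_top (a point): Centre of the top of the dial's upright finger pin: black with a yellow top, 16 mm in diameter, standing 36 mm above the disc (top 78 mm above the table), 56 mm from the dial's axis.
- target_line (a point): Inner end of the red target line, 83 mm from the dial's axis: a fixed red rider 6 mm wide and 22 mm long on the scale ring, with a 16 mm wide tab at its outer end, 4.5 mm above the ring (35 mm above the table). The dial is lined up when the index mark's outer end is at this point, seen from above.
- lock: Lock lever, a steel rod 12 mm in diameter on a level pivot, with a blue ball end 22 mm in diameter. Origin on the pivot, 30 mm above the table and 160 mm from the dial's axis along the stand's -y; z points along the lever to the ball. It starts leaning 0.5 rad from upright towards the stand's -x and swings 1.0 rad, to a stop where it leans 0.5 rad towards the stand's +x. It stays where it is left; about 1.5 N on the ball moves it.
- lock_tip (a point): Centre of the lever's blue ball, 75 mm from the pivot: 96 mm above the table and 36 mm to the stand's -x of the pivot at the start, 36 mm to its +x when locked, 105 mm above the table midway.
- dop_rack: Bystander: loose dark wooden block 90 x 120 x 26 mm with twelve upright brass dop sticks with dark red ends, 94 mm high in all. Origin under its centre.
- grit_jar: Bystander: loose small capped jar, 52 mm in diameter, 75 mm high. Origin under its centre.
- gem_tray: Bystander: loose white tray 110 x 80 x 18 mm with cut stones. Origin under its centre.

How it is judged (in metres and radians):
On the way, in this order (a step that is already met when the one before it is completed fails the run):
1. the dial stands still with its index mark on the red line, the lever not yet thrown (horizontal distance between index_mark and target_line below 0.004 m and angular speed of dial below 0.05 rad/s and x of lock_tip in the frame of stand below -0.02 m), for 0.3 s.
2. the lock lever is pushed over (x of lock_tip in the frame of stand above 0.024 m), for 0.2 s.
At the end, for the whole second after the job is handed in: The index mark's end is within 4 mm of the end of the red target line (seen from above), the dial is at rest, and the lever leans over to the stand's +x, its ball at least 24 mm past the pivot (36 mm at the stop), at rest (horizontal distance between index_mark and target_line below 0.004 m and angular speed of each of dial, lock below 0.05 rad/s and x of lock_tip in the frame of stand above 0.024 m); the robot touches nothing.
It fails at once if the dop rack is moved by more than 10 mm (distance of dop_rack from where it was at the start of the episode above 0.01 m).
It fails at once if the grit jar is moved by more than 10 mm (distance of grit_jar from where it was at the start of the episode above 0.01 m).
It fails at once if the gem tray is moved by more than 10 mm (distance of gem_tray from where it was at the start of the episode above 0.01 m).
It fails at once if the dial is pinched or forced (more than 30 N from the fingers) (contact force between the fingers and dial above 30 N).
It fails at once if the lever is pinched or forced (more than 30 N from the fingers) (contact force between the fingers and lock above 30 N).
It also fails if it takes over 64 s, if anything falls off the work surface, if the arm or the gripper's body presses on something with over 40 N, if the wrist force passes 120 N, or if a joint passes its speed limit or range.

### The arm

A 6-joint arm with a two-finger parallel gripper is mounted at the origin on the work surface. World frame = base frame: x ahead of the robot, y to its left, z up, the work surface at z = 0. Lengths are in m, angles in degrees, forces in N, time in s.
With the tool pointing down it reaches from about 0.3 to 0.75 m from the base axis. Payload 8.5 kg.
Tool frame: the origin (TCP) lies at the very end of the fingers, on their centre line; the grasp point (between the pads) lies 19 mm behind it; z points along the fingers, y is the line along which they close (so a half turn about z gives the same grasp; the last joint's range is limited). The gripper opens to 85 mm and grips with 20 to 120 N. Pads are 22 mm wide; open, the fingers measure 114 mm over their backs; the gripper's body (76 mm by 85 mm) begins 54 mm behind the grasp point. The pads swing forward as they close: fully open they stand 13 mm farther back than shut.
Start: joints at [53.325, 21.807, 74.336, -0, 83.858, -12.336], TCP at [0.227, 0.501, 0.231] pointing down, gripper open.
Joint ranges: [-178.18, 178.18], [-50.72, 133.34], [12.68, 142.11], [-81.47, 261.47], [9.98, 163.14], [-165.26, 165.26]. Speed limits (degrees/s): [136.94, 136.94, 180, 180, 180, 180].

### API

Orientations are given as a 3x3 rotation matrix whose columns are the frame's x, y, z axes.
In Python, from rig import observe, cams, ticket gives the robot as it stands.
- The arm moves only by the tool move_arm, never from a script. Its arguments are lists of equal length, an entry for each row: "jaw": the finger opening in cm, from 0 to 8.54; "dp": the shift along the tool's x, y, z in cm, a list of three; "turn": the turn, a rotation vector about the tool's x, y, z in rad, a list of three. In form: {"jaw": [jaw, ...], "dp": [[tx, ty, tz], ...], "turn": [[wx, wy, wz], ...]}. A call has 1 to 12 rows; each row shifts and turns the commanded pose from where the row before left it, along the tool's axes as they then stand; what a row does not reach is not made up. A row lasts 1/12 s, in which the tool goes at most 41.7 mm and 7.16 degrees, less where a joint would pass 70% of its speed; a pose out of reach is approached as far as the arm can. A call is refused whole if a number of a shift passes 4.17 or a number of a turn 0.125, either way. A call with a gripper value outside its range is refused whole. The fingers move at their own pace and stop on an object; "force" is the grip in N (left out, the last holds). Time passes only in rows, so rows that do not move let the fingers close. It gives the time, the measured TCP pose, the force, the opening and the grip force at its end, in the units of the state.
- observe(): the state, without advancing time (a new reading comes with each control period).
- cams.get_image(name): name is "scene" or "top" or "wrist"; returns (picture, depth): 400x640x3 uint8, red, green, blue; 400x640 float32, m along the optical axis (not along the pixel's ray), 0 where there is no reading.
- cams.calibration(name): a dict with "vertical_fov" (degrees; the focal length in pixels is half the picture's height over the tangent of half this angle, whatever the lens; pixels are square), "cx", "cy" (the principal point, pixels), "view" (4x4, takes a point from world to camera coordinates); the wrist camera has in their place "tool_from_camera" (4x4, takes a point from camera to tool coordinates, whose origin is the TCP and whose axes are the flange's). Camera axes: x right, y up, looking along -z (the intrinsics and any distortion apply to the point x, -y, -z); pixel columns grow to the right and rows downward; lengths in m; the calibration is good to about 2 mm. A picture is of the moment at which its call begins: read the wrist's pose just before it. calibration takes no time and is no camera call.
- ticket.close_job(): hands the job in; it is judged then, once.
Trained networks look in the newest picture that a camera, given by its name, has taken for a name from the list of things; names that differ only in an ending like _2 or _b are one class to them, and where a whole thing is asked for, a point or a joint stands for the part that bears it (a point fixed in the world has none). Each returns a list of dicts, best first, with "p" (0 to 1); they miss things now and then, are a little off and sometimes report something else, mostly with a low value. They report only what shows in the picture. A call takes as long as a camera call.
- cams.spot_in(camera, query): "box" ([centre column, centre row, width, height] as shares, 0 to 1, of the picture: columns of its width, rows of its height, round what is visible of it).
- cams.outline_of(camera, query): "mask" (400x640 bool, what is visible of it) and "box" ([centre column, centre row, width, height] as shares, 0 to 1, of the picture: columns of its width, rows of its height, round what is visible of it).
- cams.mark_of(camera, query): "location" ([column, row] as shares, 0 to 1, of the picture: columns of its width, rows of its height: a listed point, or the origin of a listed thing).
The state is a dict: "time_s": time; "q": joint angles; "qvel": joint speeds; "joint_efforts": joint torques, N m; "position": TCP position; "tool_rot": TCP orientation; "ft_force": force on the tool from outside, world axes, zero at the start; "wrist_torque": the same for the moment, N m; "grip_width": finger opening in m; "gripper_force": force on a finger pad.
Only numpy, scipy, OpenCV 4.12 (cv2) and the standard library are available. Lean on these libraries where they do the work, as an engineer would, in place of code of your own. Each camera call takes 0.05 s, during which the arm holds its last target. There are 200 camera calls.

## Working session

There is one attempt and no reset: what is moved stays moved. The work goes in short steps, Python scripts to look and compute and a tool call to move; the robot and the scene stay as the last step left them, time stands still between calls to the robot, and variables do not carry over. Pictures are saved under pics/ and viewed, at most 10 in all, crops included, and the job is handed in when it is done.

Besides the shell and the picture viewer there is one more tool, called after "Request:" as name(argument=value, ...), one argument or row to a line, values as JSON. move_arm: Moves the arm, as the interface text tells. Its arguments: {"type":"object","properties":{"jaw":{"type":"array","items":{"type":"number"}},"dp":{"type":"array","items":{"type":"array","items":{"type":"number"}}},"turn":{"type":"array","items":{"type":"array","items":{"type":"number"}}},"force":{"type":"number"}},"required":["jaw","dp","turn"]}

```bash
mkdir -p pics; ls; cat > h.py <<'E'
import numpy as np, cv2
from rig import observe, cams, ticket
def K(c):
    f=200/np.tan(np.radians(c["vertical_fov"])/2); return f,c["cx"],c["cy"]
def ray(name,px,st=None):
    c=cams.calibration(name); f,cx,cy=K(c)
    d=np.array([(px[0]-cx)/f,-(px[1]-cy)/f,-1])
    if "view" in c: T=np.linalg.inv(np.array(c["view"]))
    else:
        B=np.eye(4);B[:3,:3]=st["tool_rot"];B[:3,3]=st["position"];T=B@np.array(c["tool_from_camera"])
    return T[:3,3],T[:3,:3]@d
def atz(name,px,z,st=None):
    o,d=ray(name,px,st); return o+d*(z-o[2])/d[2]
E
python3 - <<'E'
from h import *
st=observe(); print({k:np.round(v,3).tolist() for k,v in st.items()})
for n in("scene","top","wrist"):
    im,d=cams.get_image(n); cv2.imwrite(f"pics/{n}0.png",im[:,:,::-1]); c=cams.calibration(n); print(n,{k:np.round(v,3).tolist() if not isinstance(v,str) else v for k,v in c.items()})
Z=dict(index_mark=.042,pin_top=.078,target_line=.035,lock_tip=.096,stand=.0,dial=.03,lock=.03,dop_rack=0,grit_jar=0,gem_tray=0)
for n in("top","scene"):
    cams.get_image(n)
    for q,z in Z.items():
        r=cams.mark_of(n,q)[:2]
        for e in r:
            p=np.array(e["location"])*[640,400]; print(n,q,round(e["p"],2),p.round(1),atz(n,p,z).round(4))
E
```

```text
pics
{'time_s': 0.0, 'q': [53.324, 21.84, 74.385, 0.0, 83.859, -12.334], 'qvel': [-0.017, 0.147, 0.047, 0.035, 0.107, 0.097], 'joint_efforts': [-0.001, -44.845, -23.128, -0.0, 0.005, 0.0], 'position': [0.226, 0.501, 0.231], 'tool_rot': [[-0.911, 0.412, -0.001], [0.412, 0.911, -0.001], [0.0, -0.001, -1.0]], 'ft_force': [0.202, -0.011, 0.583], 'wrist_torque': [-0.02, 0.003, -0.05], 'gripper_force': 0.0, 'grip_width': 0.085}
scene {'vertical_fov': 44.379, 'cx': 320.456, 'cy': 202.703, 'view': [[-0.747, 0.664, 0.019, 0.434], [-0.405, -0.478, 0.78, 0.16], [0.527, 0.575, 0.626, -1.905], [0.0, 0.0, 0.0, 1.0]]}
top {'vertical_fov': 43.264, 'cx': 323.704, 'cy': 196.155, 'view': [[0.02, -1.0, 0.005, -0.038], [0.998, 0.02, 0.065, -0.604], [-0.065, 0.004, 0.998, -1.297], [0.0, 0.0, 0.0, 1.0]]}
wrist {'vertical_fov': 70.901, 'cx': 322.293, 'cy': 199.895, 'tool_from_camera': [[-0.0, 0.963, 0.27, 0.069], [1.0, 0.0, 0.0, -0.001], [0.0, 0.27, -0.963, -0.142], [0.0, 0.0, 0.0, 1.0]]}
top index_mark 0.75 [292.5 240.1] [0.4892 0.0517 0.042 ]
top index_mark 0.25 [292.1 141.3] [0.7435 0.0587 0.042 ]
top pi
[... 749 characters left out ...]
878 0.0669 0.042 ]
scene pin_top 0.81 [344.9 230.1] [0.5985 0.1272 0.078 ]
scene pin_top 0.49 [256.7 160.8] [ 0.5823 -0.343   0.078 ]
scene target_line 0.6 [321.  235.6] [0.6372 0.0646 0.035 ]
scene target_line 0.4 [292.8 260.2] [0.7699 0.0901 0.035 ]
scene lock_tip 0.5 [329.5 184.2] [ 0.495  -0.0551  0.096 ]
scene stand 0.83 [347.  240.2] [0.5632 0.1058 0.    ]
scene stand 0.16 [429.2 268.7] [0.4628 0.3536 0.    ]
scene dial 0.82 [345.7 231.1] [0.5607 0.0952 0.03  ]
scene lock 0.44 [316.6 204.1] [ 0.5415 -0.0649  0.03  ]
scene dop_rack 0.9 [430.4 272.6] [0.4727 0.366  0.    ]
scene grit_jar 0.75 [295.2 258.4] [0.7384 0.0618 0.    ]
scene gem_tray 0.58 [258.1 160.3] [ 0.5118 -0.4397  0.    ]
```

```bash
python3 - <<'E'
import cv2
t=cv2.imread("pics/top0.png")[120:270,200:400]; cv2.imwrite("pics/t1.png",cv2.resize(t,None,fx=4,fy=4,interpolation=cv2.INTER_CUBIC))
E
```

```text
(no output)
```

View pics/t1.png

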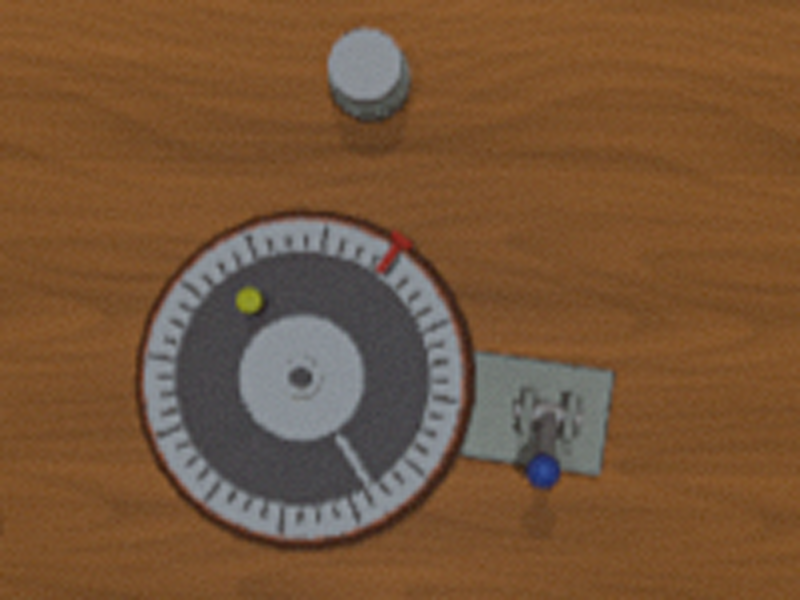

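View pics/scene0.png

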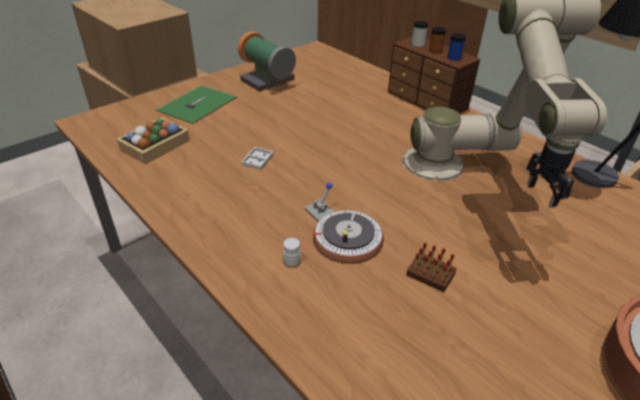

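Request:
move_arm(
  jaw=[0,0,0,0,0,0,0,0,0,0,0,0],
  dp=[
    [-2.65,-1.33,0],
    [-2.65,-1.33,0],
    [-2.65,-1.33,0],
    [-2.65,-1.33,0],
    [-2.65,-1.33,0],
    [-2.65,-1.33,0],
    [-2.65,-1.33,0],
    [-2.65,-1.33,0],
    [-2.65,-1.33,0],
    [-2.65,-1.33,0],
    [-2.65,-1.33,0],
    [-2.65,-1.33,0],
  ],
  turn=[
    [0,0,0],
    [0,0,0],
    [0,0,0],
    [0,0,0],
    [0,0,0],
    [0,0,0],
    [0,0,0],
    [0,0,0],
    [0,0,0],
    [0,0,0],
    [0,0,0],
    [0,0,0],
  ],
  force=20,
)

```text
time_s: 2.25
position: [0.4514, 0.2233, 0.2315]
tool_rot: [[-0.911, 0.412, 0.0], [0.412, 0.911, 0.0], [-0.0, 0.0, -1.0]]
ft_force: [1.2, 0.8, -0.3]
grip_width: -0.0
gripper_force: 0.0
```

Request:
move_arm(
  jaw=[0,0,0,0,0,0,0,0,0,0,0,0],
  dp=[
    [-2.65,-1.33,0],
    [-2.65,-1.33,0],
    [-2.65,-1.33,0],
    [-2.65,-1.33,0],
    [-2.65,-1.33,0],
    [-2.65,-1.33,0],
    [-2.65,-1.33,0],
    [-2.65,-1.33,0],
    [0,0,0],
    [0,0,0],
    [0,0,0],
    [0,0,0],
  ],
  turn=[
    [0,0,0],
    [0,0,0],
    [0,0,0],
    [0,0,0],
    [0,0,0],
    [0,0,0],
    [0,0,0],
    [0,0,0],
    [0,0,0.112],
    [0,0,0.112],
    [0,0,0.112],
    [0,0,0.112],
  ],
)

```text
time_s: 3.25
position: [0.6, 0.0401, 0.2311]
tool_rot: [[-0.638, 0.77, -0.0], [0.77, 0.638, 0.0], [0.0, -0.0, -1.0]]
ft_force: [0.2, 0.3, 0.4]
grip_width: 0.0002
gripper_force: 0.0
```

Request:
move_arm(
  jaw=[0,0],
  dp=[
    [0,0,0],
    [0,0,0],
  ],
  turn=[
    [0,0,0],
    [0,0,0],
  ],
)

```text
time_s: 3.42
position: [0.5999, 0.0403, 0.2313]
tool_rot: [[-0.645, 0.764, -0.0], [0.764, 0.645, -0.0], [0.0, -0.0, -1.0]]
ft_force: [-0.1, 0.7, -0.4]
grip_width: 0.0002
gripper_force: 0.0
```

```bash
cat > look.py <<'E'
from h import *
import sys
Z=dict(index_mark=.042,pin_top=.078,target_line=.035,lock_tip=.096,dial=.03,lock=.03)
def look(tag):
    st=observe(); print(st["time_s"],np.round(st["position"],4),np.round(st["tool_rot"],3).tolist(),np.round(st["ft_force"],1),st["grip_width"])
    im,d=cams.get_image("wrist"); cv2.imwrite(f"pics/{tag}.png",im[:,:,::-1]); np.save("pics/d.npy",d)
    for q,z in Z.items():
        for e in cams.mark_of("wrist",q)[:2]:
            p=np.array(e["location"])*[640,400]; print(q,round(e["p"],2),p.round(1),atz("wrist",p,z,st).round(4), "depth",round(float(d[int(p[1]),int(p[0])]),3))
look(sys.argv[1])
E
python3 look.py w1
```

```text
3.4167 [0.5999 0.0403 0.2313] [[-0.645, 0.764, -0.0], [0.764, 0.645, -0.0], [0.0, -0.0, -1.0]] [-0.1  0.7 -0.4] 0.00017356083487112906
pin_top 0.9 [378.1 119.7] [0.5969 0.1295 0.078 ] depth 0.284
target_line 0.74 [340.4 185.1] [0.6207 0.0484 0.035 ] depth 0.35
lock_tip 0.74 [186.  200.3] [ 0.4982 -0.058   0.096 ] depth 0.278
dial 0.95 [324.6 115.3] [0.5525 0.0987 0.03  ] depth 0.307
lock 0.7 [235.  201.8] [ 0.5335 -0.0552  0.03  ] depth 0.351
lock 0.15 [378.2 119.8] [0.6039 0.1355 0.03  ] depth 0.284
```

View pics/w1.png

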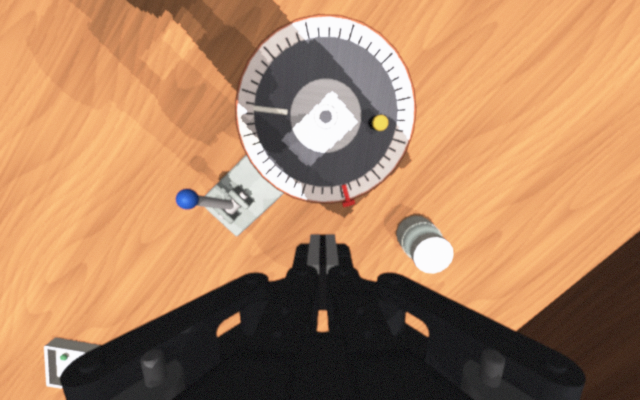

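Request:
move_arm(
  jaw=[0,0,0,0,0,0,0,0,0,0],
  dp=[
    [2.0,2.6,0],
    [2.0,2.6,0],
    [0,0,0],
    [0,0,3.5],
    [0,0,3.5],
    [0,0,3.5],
    [0,0,3.4],
    [0,0,2.0],
    [0,0,1.4],
    [0,0,0],
  ],
  turn=[
    [0,0,0],
    [0,0,0],
    [0,0,0.088],
    [0,0,0],
    [0,0,0],
    [0,0,0],
    [0,0,0],
    [0,0,0],
    [0,0,0],
    [0,0,0],
  ],
)

```text
time_s: 4.6
position: [0.6125, 0.1044, 0.0551]
tool_rot: [[-0.573, 0.819, -0.006], [0.819, 0.573, 0.0], [0.003, -0.005, -1.0]]
ft_force: [-1.2, 0.4, -0.7]
grip_width: -0.0002
gripper_force: 0.0
```

```bash
python3 look.py w2
```

```text
4.6 [0.6125 0.1044 0.0551] [[-0.573, 0.819, -0.006], [0.819, 0.573, 0.0], [0.003, -0.005, -1.0]] [-1.2  0.4 -0.7] -0.00016587241717833383
pin_top 0.74 [330.9 215.7] [0.5989 0.1286 0.078 ] depth 0.126
pin_top 0.4 [106.3 346.2] [0.545  0.0037 0.078 ] depth 0.073
dial 0.68 [238.6 189.7] [0.5532 0.0973 0.03  ] depth 0.151
lock 0.94 [105.4 344.5] [ 0.5325 -0.058   0.03  ] depth 0.074
```

View pics/w2.png

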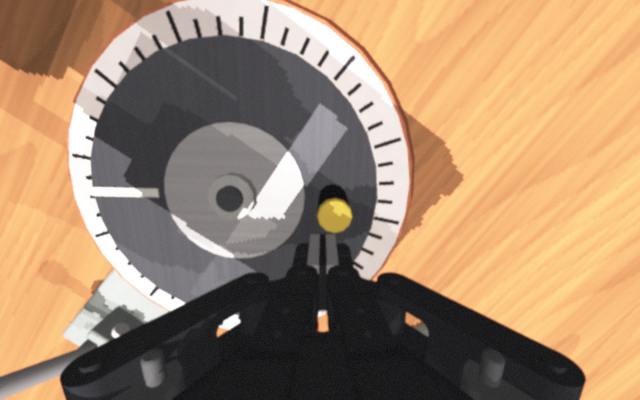

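Request:
move_arm(
  jaw=[0,0,0,0,0,0,0,0,0,0,0,0],
  dp=[
    [0,0.4,-0.3],
    [0.2,0,0],
    [0.2,0,0],
    [0.2,0,0],
    [0.15,0,0],
    [0.1,0,0],
    [0.169,0.055,0],
    [0.169,0.055,0],
    [0.169,0.055,0],
    [0.169,0.055,0],
    [0.169,0.055,0],
    [0.169,0.055,0],
  ],
  turn=[
    [0,0,0],
    [0,0,0],
    [0,0,0],
    [0,0,0],
    [0,0,0],
    [0,0,0],
    [0,0,-0.03],
    [0,0,-0.03],
    [0,0,-0.03],
    [0,0,-0.03],
    [0,0,-0.03],
    [0,0,-0.03],
  ],
)

```text
time_s: 5.95
position: [0.609, 0.1233, 0.0613]
tool_rot: [[-0.711, 0.703, 0.001], [0.703, 0.711, -0.001], [-0.001, 0.0, -1.0]]
ft_force: [1.9, -1.4, -1.2]
grip_width: -0.0001
gripper_force: 1.2
```

```bash
python3 look.py w3
```

```text
5.95 [0.609  0.1233 0.0613] [[-0.711, 0.703, 0.001], [0.703, 0.711, -0.001], [-0.001, 0.0, -1.0]] [ 1.9 -1.4 -1.2] -0.0001350660394041907
index_mark 0.89 [ 90.2 199.8] [0.494  0.0405 0.042 ] depth 0.179
index_mark 0.28 [ 77.  322.4] [ 0.5357 -0.0406  0.042 ] depth 0.194
pin_top 0.55 [318.4 227. ] [0.5925 0.1354 0.078 ] depth 0.134
dial 0.9 [236.9 197. ] [0.5541 0.0992 0.03  ] depth 0.159
dial 0.4 [323.1 228.5] [0.6082 0.1232 0.03  ] depth 0.135
lock 0.93 [ 77.7 324.6] [ 0.5353 -0.0576  0.03  ] depth 0.194
```

View pics/w3.png

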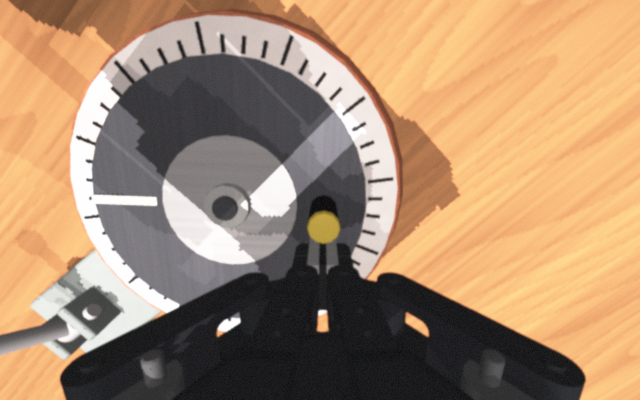

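Request:
move_arm(
  jaw=[0,0,0,0,0,0,0,0,0,0,0,0],
  dp=[
    [0.35,0.118,0],
    [0.35,0.118,0],
    [0.35,0.118,0],
    [0.35,0.118,0],
    [0.35,0.118,0],
    [0.35,0.118,0],
    [0.35,0.118,0],
    [0.35,0.118,0],
    [0.35,0.118,0],
    [0.35,0.118,0],
    [0.35,0.118,0],
    [0.35,0.118,0],
  ],
  turn=[
    [0,0,-0.06],
    [0,0,-0.06],
    [0,0,-0.06],
    [0,0,-0.06],
    [0,0,-0.06],
    [0,0,-0.06],
    [0,0,-0.06],
    [0,0,-0.06],
    [0,0,-0.06],
    [0,0,-0.06],
    [0,0,-0.06],
    [0,0,-0.06],
  ],
)

```text
time_s: 7.3
position: [0.5779, 0.1537, 0.0615]
tool_rot: [[-0.998, 0.058, 0.001], [0.058, 0.998, -0.001], [-0.001, -0.0, -1.0]]
ft_force: [2.9, -2.5, -1.3]
grip_width: 0.0002
gripper_force: 1.2
```

```bash
python3 look.py w4 | cut -c1-160; python3 - <<'E'
from h import *
s=observe();C=np.array([.5528,.0972]);R=np.array(s["tool_rot"]);v=np.array(s["position"])[:2]-C
print("tcp rel C in tool",v@R[:2,0],v@R[:2,1],np.degrees(np.arctan2(R[1,0],R[0,0])),s["q"])
E
```

```text
7.3 [0.5779 0.1537 0.0615] [[-0.998, 0.058, 0.001], [0.058, 0.998, -0.001], [-0.001, -0.0, -1.0]] [ 2.9 -2.5 -1.3] 0.00016338208057262559
index_mark 0.62 [ 91.4 203.9] [0.5481 0.016  0.042 ] depth 0.181
pin_top 0.61 [320.2 229.7] [0.5584 0.1531 0.078 ] depth 0.134
dial 0.67 [233.9 199.1] [0.5533 0.0977 0.03  ] depth 0.16
tcp rel C in tool -0.021287310387254156 0.058184636267268885 176.44534123849309 [ 3.58445047e+00  3.59935288e+01  7.99072767e+01  9.14348598e-03
  6.41152881e+01 -8.28648827e+01]
```

Request:
move_arm(
  jaw=[0,0,0,0,0,0,0,0,0,0,0,0],
  dp=[
    [0.35,0.118,0],
    [0.35,0.118,0],
    [0.35,0.118,0],
    [0.35,0.118,0],
    [0.35,0.118,0],
    [0.35,0.118,0],
    [0.35,0.118,0],
    [0.35,0.118,0],
    [0.35,0.118,0],
    [0.35,0.118,0],
    [0.35,0.118,0],
    [0.35,0.118,0],
  ],
  turn=[
    [0,0,-0.06],
    [0,0,-0.06],
    [0,0,-0.06],
    [0,0,-0.06],
    [0,0,-0.06],
    [0,0,-0.06],
    [0,0,-0.06],
    [0,0,-0.06],
    [0,0,-0.06],
    [0,0,-0.06],
    [0,0,-0.06],
    [0,0,-0.06],
  ],
)

```text
time_s: 8.65
position: [0.5352, 0.1563, 0.0617]
tool_rot: [[-0.789, -0.614, 0.002], [-0.614, 0.789, 0.0], [-0.002, -0.001, -1.0]]
ft_force: [3.2, -0.0, -0.1]
grip_width: -0.0
gripper_force: 1.2
```

Request:
move_arm(
  jaw=[0,0,0],
  dp=[
    [0.35,0.118,0],
    [0.35,0.118,0],
    [0.29,0.1,0],
  ],
  turn=[
    [0,0,-0.06],
    [0,0,-0.06],
    [0,0,-0.05],
  ],
)

```text
time_s: 8.9
position: [0.5254, 0.1524, 0.0617]
tool_rot: [[-0.674, -0.739, 0.002], [-0.739, 0.674, 0.0], [-0.002, -0.002, -1.0]]
ft_force: [3.0, 0.6, 0.6]
grip_width: -0.0002
gripper_force: 1.1
```

```bash
python3 look.py w5 | cut -c1-160; python3 - <<'E'
from h import *
s=observe();C=np.array([.5528,.0972]);R=np.array(s["tool_rot"]);v=np.array(s["position"])[:2]-C
print("tcp rel C in tool",v@R[:2,0],v@R[:2,1],np.degrees(np.arctan2(R[1,0],R[0,0])),s["q"][5])
E
```

```text
8.9 [0.5254 0.1524 0.0617] [[-0.674, -0.739, 0.002], [-0.739, 0.674, 0.0], [-0.002, -0.002, -1.0]] [3.  0.6 0.6] -0.00018080982844794863
index_mark 0.52 [ 53.  309.3] [0.6943 0.0691 0.042 ] depth 0.216
pin_top 0.86 [316.3 225.9] [0.5128 0.1348 0.078 ] depth 0.133
pin_top 0.58 [105.5 220.6] [0.585  0.0653 0.078 ] depth 0.173
target_line 0.91 [103.6 220.6] [0.6225 0.0523 0.035 ] depth 0.171
lock_tip 0.21 [526.6 349.8] [0.477 0.242 0.096] depth 0.072
dial 0.88 [232.2 199.6] [0.5538 0.0981 0.03  ] depth 0.159
tcp rel C in tool -0.02167298546807173 0.05810663463116017 -132.55352683858396 -133.66445617151498
```

View pics/w5.png

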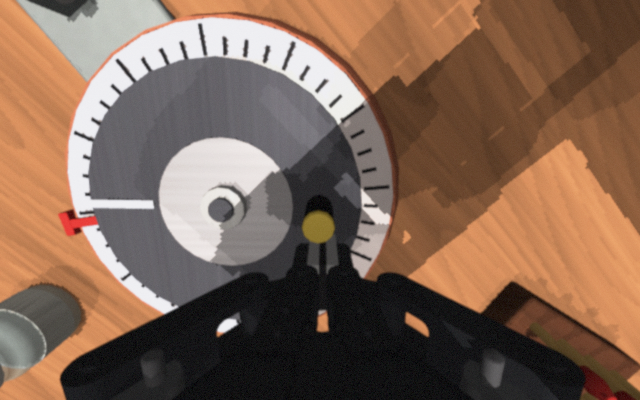

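```bash
cat > al.py <<'E'
from h import *
import sys
def al(tag):
    s=observe(); im,_=cams.get_image("wrist"); cv2.imwrite(f"pics/{tag}.png",im[:,:,::-1])
    h=cv2.cvtColor(im,cv2.COLOR_RGB2HSV).astype(int); H,S,V=h[...,0],h[...,1],h[...,2]
    C=np.array([.5530,.0974])
    yy,xx=np.mgrid[0:400,0:640]
    def ground(z):
        o,_=ray("wrist",(0,0),s); f,cx,cy=K(cams.calibration("wrist"))
        B=np.array(s["tool_rot"])@np.array(cams.calibration("wrist")["tool_from_camera"])[:3,:3]
        D=np.stack([(xx-cx)/f,-(yy-cy)/f,-np.ones(xx.shape)],-1)@B.T
        return (o+D*((z-o[2])/D[...,2])[...,None])[...,:2]-C
    def pol(g): return np.hypot(*np.moveaxis(g,-1,0)),np.degrees(np.arctan2(g[...,1],g[...,0]))
    ri,ai=pol(ground(.042)); rt,at=pol(ground(.035))
    dev=lambda a:(a+36+180)%360-180
    w=(S<50)&(V>150)&(ri>.054)&(ri<.074)&(abs(dev(ai))<30)
    r=((H<6)|(H>174))&(S>150)&(V>80)&(rt>.083)&(rt<.104)&(abs(dev(at))<30)
    for n,m,R,A in(("white",w,ri,ai),("red",r,rt,at)):
        print(n,m.sum(),"r",R[m].min().round(4),R[m].max().round(4),"ang",np.median(A[m]).round(2),A[m].mean().round(2),A[m].std().round(2))
    print("CCW deg to go",(np.mean(at[r])-np.mean(ai[w])).round(2))
al(sys.argv[1])
E
python3 al.py w6
```

```text
white 331 r 0.054 0.074 ang -41.76 -41.61 1.63
red 252 r 0.0874 0.104 ang -33.95 -34.06 1.56
CCW deg to go 7.55
```

Request:
move_arm(
  jaw=[0,0,0,0,0],
  dp=[
    [0.168,0.06,0],
    [0.168,0.06,0],
    [0.168,0.06,0],
    [0.168,0.06,0],
    [0,0,0],
  ],
  turn=[
    [0,0,-0.029],
    [0,0,-0.029],
    [0,0,-0.029],
    [0,0,-0.029],
    [0,0,0],
  ],
)

```text
time_s: 9.72
position: [0.5187, 0.1488, 0.0613]
tool_rot: [[-0.585, -0.811, 0.0], [-0.811, 0.585, 0.0], [-0.0, -0.0, -1.0]]
ft_force: [0.3, 1.0, -0.5]
grip_width: -0.0003
gripper_force: 0.4
```

```bash
python3 al.py w7; python3 - <<'E'
import cv2
t=cv2.imread("pics/w7.png")[140:280,30:240]; cv2.imwrite("pics/t7.png",cv2.resize(t,None,fx=3.8,fy=3.8,interpolation=cv2.INTER_CUBIC))
E
```

```text
white 305 r 0.054 0.074 ang -35.38 -35.35 1.51
red 240 r 0.0892 0.104 ang -33.98 -34.1 1.52
CCW deg to go 1.25
```

View pics/t7.png

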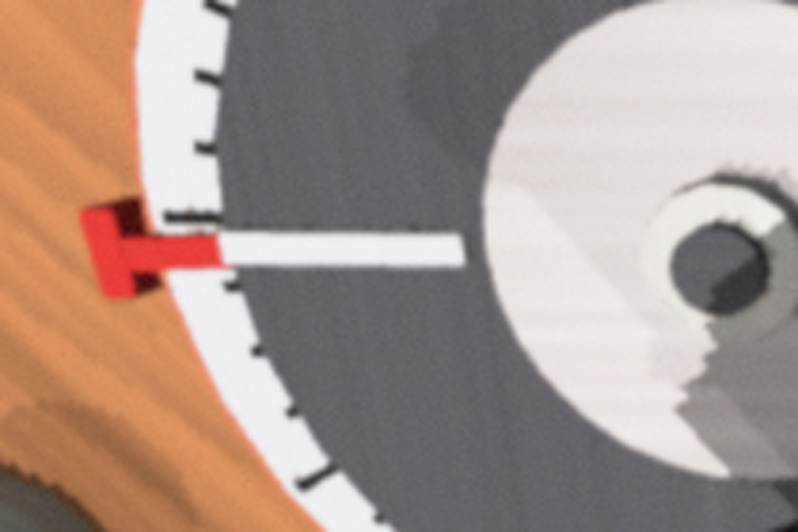

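Request:
move_arm(
  jaw=[0,0,0,0,0,0,0,0,0,0],
  dp=[
    [0.06,0.02,0],
    [0,0,0],
    [-0.3,0,0],
    [-1.2,0,0],
    [-1.5,0,0],
    [0,0,-2.5],
    [0,0,-3.0],
    [0,0,-3.0],
    [0,0,-3.0],
    [0,0,0],
  ],
  turn=[
    [0,0,-0.01],
    [0,0,0],
    [0,0,0],
    [0,0,0],
    [0,0,0],
    [0,0,0],
    [0,0,0],
    [0,0,0],
    [0,0,0],
    [0,0,0],
  ],
)

```text
time_s: 10.6
position: [0.5373, 0.1734, 0.182]
tool_rot: [[-0.578, -0.816, 0.009], [-0.816, 0.578, 0.001], [-0.006, -0.007, -1.0]]
ft_force: [0.5, -0.5, 1.1]
grip_width: 0.0002
gripper_force: 0.0
```

```bash
python3 al.py w8; python3 look.py w9|cut -c1-170; python3 - <<'E'
import cv2
t=cv2.imread("pics/w8.png"); cv2.imwrite("pics/t8.png",cv2.resize(t[90:290,60:360],None,fx=2.6,fy=2.6,interpolation=cv2.INTER_CUBIC))
E
```

```text
white 141 r 0.0541 0.0739 ang -35.05 -35.03 1.72
red 79 r 0.0868 0.104 ang -33.62 -33.59 1.21
CCW deg to go 1.44
10.65 [0.5363 0.1732 0.1791] [[-0.578, -0.816, 0.005], [-0.816, 0.578, 0.0], [-0.003, -0.004, -1.0]] [-0.3 -0.4 -0.9] -5.5062128933626324e-05
index_mark 0.95 [174. 141.] [0.6253 0.0485 0.042 ] depth 0.282
pin_top 0.84 [317.9 143.5] [0.5099 0.1297 0.078 ] depth 0.24
pin_top 0.38 [271.1 138.1] [0.5396 0.1031 0.078 ] depth 0.267
target_line 0.62 [181.4 137.8] [0.6204 0.0488 0.035 ] depth 0.273
target_line 0.28 [270.7 139. ] [0.5483 0.1012 0.035 ] depth 0.266
```

View pics/t8.png

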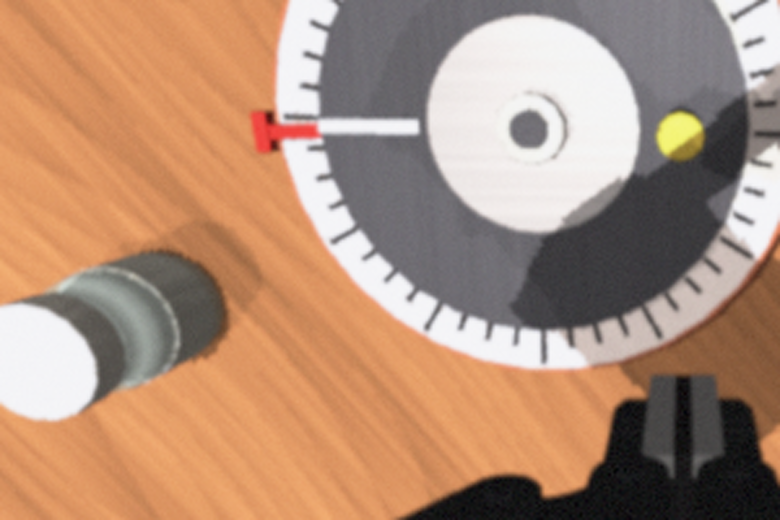

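Request:
move_arm(
  jaw=[0,0,0],
  dp=[
    [0,0,0],
    [0,0,0],
    [0,0,0],
  ],
  turn=[
    [0,0,0],
    [0,0,0],
    [0,0,0],
  ],
)

```text
time_s: 11.25
position: [0.5353, 0.1729, 0.1761]
tool_rot: [[-0.577, -0.816, -0.0], [-0.816, 0.577, -0.0], [0.0, 0.0, -1.0]]
ft_force: [-0.2, 0.3, 0.1]
grip_width: -0.0001
gripper_force: 0.0
```

```bash
cat > fit.py <<'E'
from h import *
def fit(cam):
    s=observe(); im,_=cams.get_image(cam)
    h=cv2.cvtColor(cv2.resize(im,None,fx=4,fy=4,interpolation=cv2.INTER_CUBIC),cv2.COLOR_RGB2HSV).astype(int); H,S,V=h[...,0],h[...,1],h[...,2]
    yy,xx=np.mgrid[0:1600,0:2560]; px=((xx+.5)/4-.5,(yy+.5)/4-.5)
    c=cams.calibration(cam); f,cx,cy=K(c); o,_=ray(cam,(0,0),s)
    if "view" in c: B=np.array(c["view"])[:3,:3].T
    else: B=np.array(s["tool_rot"])@np.array(c["tool_from_camera"])[:3,:3]
    D=np.stack([(px[0]-cx)/f,-(px[1]-cy)/f,-np.ones(xx.shape)],-1)@B.T
    G=lambda z:(o+D*((z-o[2])/D[...,2])[...,None])[...,:2]
    C=np.array([.5530,.0974])
    a=np.radians(-35.5); u=np.array([np.cos(a),np.sin(a)]); n=np.array([-u[1],u[0]])
    # centre: dark disc boundary (z=.042) is hard; use pin + index line instead
    for nm,z,m0,r0,r1 in(("white",.042,(S<60)&(V>150),.052,.076),("red",.035,((H<7)|(H>173))&(S>120)&(V>70),.080,.100),("pin",.078,(H>20)&(H<35)&(S>120)&(V>90),-.075,-.04)):
        g=G(z)-C; U=g@u; N=g@n; m=m0&(U>r0)&(U<r1)&(abs(N)<.015)
        if not m.any(): print(nm,"none"); continue
        k=np.polyfit(U[m],N[m],1)
        print(cam,nm,m.sum(),"U",U[m].min().round(4),U[m].max().round(4),"meanU,N mm",(1e3*U[m].mean()).round(2),(1e3*N[m].mean()).round(2),"slope",k[0].round(3),"N at 83:",(1e3*np.polyval(k,.083)).round(2))
fit("wrist"); fit("top")
print(np.round(observe()["position"],4))
E
python3 fit.py
```

```text
wrist white 2707 U 0.052 0.076 meanU,N mm 64.01 0.7 slope -0.005 N at 83: 0.61
wrist red 1073 U 0.0853 0.1 meanU,N mm 93.12 3.16 slope 0.003 N at 83: 3.12
wrist pin 4510 U -0.0636 -0.048 meanU,N mm -55.83 0.98 slope 0.014 N at 83: 2.99
top white 37 U 0.0569 0.0757 meanU,N mm 65.35 1.43 slope -0.004 N at 83: 1.36
top red 169 U 0.0859 0.1 meanU,N mm 93.27 3.46 slope 0.009 N at 83: 3.37
top pin 361 U -0.0612 -0.0468 meanU,N mm -53.81 0.45 slope 0.206 N at 83: 28.69
[0.5353 0.1729 0.1763]
```

Request:
move_arm(
  jaw=[0,0,0,0,0,0,0,0,0,0,0,0],
  dp=[
    [0,0,3.0],
    [0,0,3.0],
    [0,0,3.0],
    [0,0,2.5],
    [1.0,0,0],
    [1.0,0,0],
    [0.5,0,0],
    [0.3,0,0],
    [0.15,0.02,0],
    [0.1,0.01,0],
    [0.07,0.01,0],
    [0,0,0],
  ],
  turn=[
    [0,0,0],
    [0,0,0],
    [0,0,0],
    [0,0,0],
    [0,0,0],
    [0,0,0],
    [0,0,0],
    [0,0,0],
    [0,0,-0.01],
    [0,0,-0.007],
    [0,0,-0.007],
    [0,0,0],
  ],
)

```text
time_s: 12.35
position: [0.5176, 0.1478, 0.062]
tool_rot: [[-0.557, -0.83, 0.002], [-0.83, 0.557, 0.0], [-0.001, -0.001, -1.0]]
ft_force: [2.2, 1.4, 2.3]
grip_width: -0.0
gripper_force: 1.0
```

```bash
python3 fit.py
```

```text
wrist white 5941 U 0.052 0.076 meanU,N mm 63.98 1.72 slope 0.006 N at 83: 1.84
wrist red 2695 U 0.087 0.1 meanU,N mm 94.39 2.38 slope 0.048 N at 83: 1.84
wrist pin 12625 U -0.0633 -0.0478 meanU,N mm -55.53 -0.3 slope -0.001 N at 83: -0.42
top white 31 U 0.052 0.0693 meanU,N mm 60.69 2.47 slope 0.003 N at 83: 2.54
top red 167 U 0.0861 0.1 meanU,N mm 93.3 3.44 slope 0.005 N at 83: 3.39
pin none
[0.5174 0.1479 0.0616]
```

Request:
move_arm(
  jaw=[0,0,0,0,0,0,0,0,0,0,0,0],
  dp=[
    [-0.3,0,0],
    [-1.2,0,0],
    [-1.5,0,0],
    [0,0,-3],
    [0,0,-3],
    [0,0,-3],
    [0,0,-3],
    [0,0,0],
    [0,0,0],
    [0,0,0],
    [0,0,0],
    [0,0,0],
  ],
  turn=[
    [0,0,0],
    [0,0,0],
    [0,0,0],
    [0,0,0],
    [0,0,0.115],
    [0,0,0.12],
    [0,0,0.12],
    [0,0,0.12],
    [0,0,0.12],
    [0,0,0.12],
    [0,0,0.12],
    [0,0,0.12],
  ],
)

```text
time_s: 13.45
position: [0.5334, 0.1727, 0.1809]
tool_rot: [[-1.0, -0.018, -0.002], [-0.018, 1.0, -0.0], [0.002, -0.0, -1.0]]
ft_force: [-0.7, 0.2, -0.4]
grip_width: -0.0003
gripper_force: 0.0
```

Request:
move_arm(
  jaw=[0,0,0],
  dp=[
    [0,0,0],
    [0,0,0],
    [0,0,0],
  ],
  turn=[
    [0,0,0.12],
    [0,0,0],
    [0,0,0],
  ],
)

```text
time_s: 13.7
position: [0.5335, 0.1726, 0.181]
tool_rot: [[-0.996, 0.092, -0.001], [0.092, 0.996, -0.0], [0.001, -0.0, -1.0]]
ft_force: [-0.2, 0.1, -0.7]
grip_width: 0.0001
gripper_force: 0.0
```

```bash
python3 fit.py; python3 - <<'E'
from h import *
for n in("top","scene"):
    cams.get_image(n)
    for q,z in (("lock_tip",.096),("lock",.03)):
        for e in cams.mark_of(n,q)[:1]: print(n,q,e["p"],atz(n,np.array(e["location"])*[640,400],z).round(4))
print(np.round(observe()["tool_rot"],3).tolist())
E
```

```text
wrist white 2263 U 0.0521 0.076 meanU,N mm 64.05 1.58 slope 0.004 N at 83: 1.65
wrist red 620 U 0.088 0.0999 meanU,N mm 94.54 3.59 slope 0.119 N at 83: 2.21
wrist pin 1692 U -0.0647 -0.0511 meanU,N mm -59.45 2.88 slope 0.578 N at 83: 85.25
top white 26 U 0.0525 0.0698 meanU,N mm 60.32 2.5 slope -0.004 N at 83: 2.41
top red 168 U 0.0859 0.1 meanU,N mm 93.2 3.38 slope 0.009 N at 83: 3.29
top pin 470 U -0.0619 -0.0468 meanU,N mm -54.44 0.58 slope 0.041 N at 83: 6.19
[0.5336 0.1726 0.1811]
top lock_tip 0.47 [ 0.4961 -0.0517  0.096 ]
top lock 0.46 [ 0.5394 -0.0661  0.03  ]
scene lock_tip 0.53 [ 0.5112 -0.0331  0.096 ]
scene lock 0.68 [ 0.5434 -0.0532  0.03  ]
[[-0.995, 0.095, -0.0], [0.095, 0.995, -0.0], [0.0, -0.0, -1.0]]
```

Request:
move_arm(
  jaw=[0,0,0,0,0,0,0,0,0,0,0,0],
  dp=[
    [0.84,-2.88,0],
    [0.84,-2.88,0],
    [0.84,-2.88,0],
    [0.84,-2.88,0],
    [0.84,-2.88,0],
    [0.84,-2.88,0],
    [0.84,-2.88,0],
    [0.84,-2.88,0],
    [0,0,3.4],
    [0,0,3.4],
    [0,0,3.3],
    [0,0,0],
  ],
  turn=[
    [0,0,0],
    [0,0,0],
    [0,0,0],
    [0,0,0],
    [0,0,0],
    [0,0,0],
    [0,0,0],
    [0,0,0],
    [0,0,0],
    [0,0,0],
    [0,0,0],
    [0,0,0],
  ],
)

```text
time_s: 15.1
position: [0.4422, -0.0497, 0.0762]
tool_rot: [[-0.995, 0.096, -0.009], [0.096, 0.995, 0.003], [0.009, 0.003, -1.0]]
ft_force: [-1.1, -0.1, -0.2]
grip_width: 0.0002
gripper_force: 0.0
```

Request:
move_arm(
  jaw=[0,0,0,0,0,0,0,0,0,0,0,0],
  dp=[
    [-0.8,-0.02,0],
    [-0.8,-0.02,0],
    [-0.5,-0.02,0],
    [-0.3,0,0],
    [-0.3,0,0],
    [-0.3,-0.02,0],
    [-0.3,0,0],
    [-0.3,0,0],
    [-0.3,0,0],
    [-0.3,-0.02,0],
    [-0.3,0,0],
    [-0.3,-0.02,0],
  ],
  turn=[
    [0,0,0],
    [0,0,0],
    [0,0,0],
    [0,0,0],
    [0,0,0],
    [0,0,0],
    [0,0,0],
    [0,0,0],
    [0,0,0],
    [0,0,0],
    [0,0,0],
    [0,0,0],
  ],
)

```text
time_s: 16.1
position: [0.4927, -0.0561, 0.0803]
tool_rot: [[-0.995, 0.096, -0.0], [0.096, 0.995, 0.0], [0.0, 0.0, -1.0]]
ft_force: [-2.4, 0.8, 1.5]
grip_width: -0.0002
gripper_force: 1.2
```

```bash
python3 look.py w10|cut -c1-170
```

```text
16.1 [ 0.4927 -0.0561  0.0803] [[-0.995, 0.096, -0.0], [0.096, 0.995, 0.0], [0.0, 0.0, -1.0]] [-2.4  0.8  1.5] -0.0001607529623066783
lock_tip 0.67 [322.2 308.8] [ 0.5179 -0.0593  0.096 ] depth 0.123
dial 0.66 [529.4 277.3] [0.5543 0.0977 0.03  ] depth 0.202
lock 0.59 [529.  278.9] [0.5557 0.0975 0.03  ] depth 0.202
lock 0.22 [320.5 305.6] [ 0.564  -0.0651  0.03  ] depth 0.122
```

View pics/w10.png

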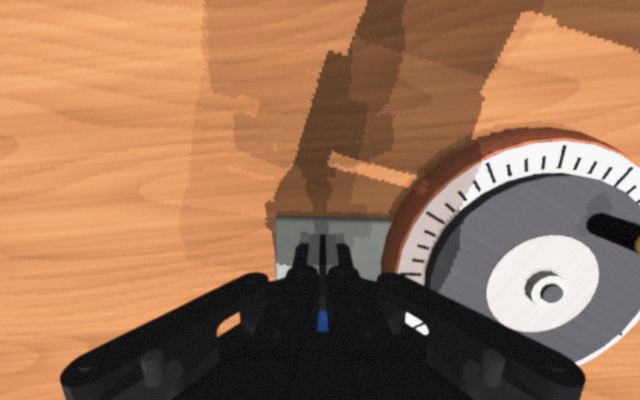

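Request:
move_arm(
  jaw=[0,0,0,0,0,0,0,0,0,0,0,0],
  dp=[
    [-0.38,0,0],
    [-0.38,-0.02,0],
    [-0.38,0,0],
    [-0.38,-0.02,0],
    [-0.38,0,0],
    [-0.38,-0.02,0],
    [-0.38,0,0],
    [-0.38,-0.02,0],
    [-0.38,0,0],
    [-0.38,-0.02,0],
    [-0.38,0,0],
    [-0.38,-0.02,0],
  ],
  turn=[
    [0,0,0],
    [0,0,0],
    [0,0,0],
    [0,0,0],
    [0,0,0],
    [0,0,0],
    [0,0,0],
    [0,0,0],
    [0,0,0],
    [0,0,0],
    [0,0,0],
    [0,0,0],
  ],
)

```text
time_s: 17.45
position: [0.5378, -0.0616, 0.0801]
tool_rot: [[-0.995, 0.096, -0.001], [0.096, 0.995, 0.0], [0.001, 0.0, -1.0]]
ft_force: [-2.9, 0.7, -1.0]
grip_width: -0.0001
gripper_force: 0.9
```

Request:
move_arm(
  jaw=[0,0,0],
  dp=[
    [-0.2,0,0],
    [-0.2,0,0],
    [-0.15,0,0],
  ],
  turn=[
    [0,0,0],
    [0,0,0],
    [0,0,0],
  ],
)

```text
time_s: 17.7
position: [0.5434, -0.0622, 0.0803]
tool_rot: [[-0.995, 0.096, -0.0], [0.096, 0.995, 0.0], [0.0, 0.0, -1.0]]
ft_force: [-1.8, 0.2, -0.0]
grip_width: -0.0002
gripper_force: 0.7
```

```bash
python3 - <<'E'
from h import *
print(observe()["ft_force"])
for n in("wrist","top","scene"):
    s=observe();cams.get_image(n)
    for e in cams.mark_of(n,"lock_tip")[:2]: print(n,e["p"],np.array(e["location"])*[640,400],atz(n,np.array(e["location"])*[640,400],.096,s).round(4))
E
```

```text
[-1.81590854e+00  1.84032827e-01 -1.21344810e-03]
wrist 0.62 [320.896 304.68 ] [ 0.5659 -0.0658  0.096 ]
scene 0.39 [311.488 190.8  ] [ 0.5637 -0.0662  0.096 ]
scene 0.22 [322.176 233.6  ] [0.674  0.1091 0.096 ]
```

Request:
move_arm(
  jaw=[0,0,0],
  dp=[
    [-0.1,0,0],
    [-0.1,0,0],
    [-0.08,0,0],
  ],
  turn=[
    [0,0,0],
    [0,0,0],
    [0,0,0],
  ],
)

```text
time_s: 18.25
position: [0.5459, -0.0624, 0.0803]
tool_rot: [[-0.995, 0.096, -0.0], [0.096, 0.995, 0.0], [0.0, 0.0, -1.0]]
ft_force: [-1.9, 0.2, -0.1]
grip_width: -0.0002
gripper_force: 0.7
```

Request:
move_arm(
  jaw=[0,0],
  dp=[
    [-0.08,0,0],
    [-0.07,0,0],
  ],
  turn=[
    [0,0,0],
    [0,0,0],
  ],
)

```text
time_s: 18.42
position: [0.5468, -0.0625, 0.0801]
tool_rot: [[-0.995, 0.095, -0.002], [0.095, 0.995, 0.0], [0.002, 0.0, -1.0]]
ft_force: [-6.6, 0.2, 1.4]
grip_width: 0.0001
gripper_force: 3.2
```

Force rise to 6.6 N: the lever is at its stop. Back off, rise clear and check.

Request:
move_arm(
  jaw=[0,0,0,0,0,0,0,0,0,0,0,0],
  dp=[
    [0.4,0,0],
    [1.5,0,0],
    [3,0,0],
    [3,0,0],
    [3,0,0],
    [0,0,-3.5],
    [0,0,-3.5],
    [0,0,-3.5],
    [0,0,-3],
    [0,0,0],
    [0,0,0],
    [0,0,0],
  ],
  turn=[
    [0,0,0],
    [0,0,0],
    [0,0,0],
    [0,0,0],
    [0,0,0],
    [0,0,0],
    [0,0,0],
    [0,0,0],
    [0,0,0],
    [0,0,0],
    [0,0,0],
    [0,0,0],
  ],
)

```text
time_s: 19.42
position: [0.4388, -0.0521, 0.2148]
tool_rot: [[-0.995, 0.096, -0.0], [0.096, 0.995, 0.0], [0.0, 0.0, -1.0]]
ft_force: [0.3, 0.4, -0.9]
grip_width: -0.0005
gripper_force: 0.0
```

```bash
python3 fit.py; python3 - <<'E'
from h import *
s=observe(); print(s["position"],s["ft_force"])
for n in("wrist","top","scene"):
    s=observe();im,_=cams.get_image(n);cv2.imwrite(f"pics/{n}_end.png",im[:,:,::-1])
    for e in cams.mark_of(n,"lock_tip")[:2]: print(n,e["p"],np.array(e["location"])*[640,400],atz(n,np.array(e["location"])*[640,400],.096,s).round(4))
t=cv2.imread("pics/top_end.png")[120:270,200:400]; cv2.imwrite("pics/t9.png",cv2.resize(t,None,fx=4,fy=4,interpolation=cv2.INTER_CUBIC))
E
```

```text
white none
wrist red 497 U 0.0891 0.1 meanU,N mm 94.38 0.67 slope 0.065 N at 83: -0.07
wrist pin 2816 U -0.0633 -0.048 meanU,N mm -55.77 -1.8 slope 0.03 N at 83: 2.33
top white 24 U 0.052 0.0671 meanU,N mm 59.02 2.47 slope 0.033 N at 83: 3.27
top red 165 U 0.0861 0.1 meanU,N mm 93.31 3.44 slope 0.014 N at 83: 3.3
top pin 513 U -0.0622 -0.0468 meanU,N mm -54.64 0.97 slope 0.008 N at 83: 2.13
[ 0.4386 -0.052   0.2142]
[ 0.43859651 -0.05202717  0.21418941] [-0.30893757 -0.06276174 -0.18172552]
wrist 0.6 [322.688 312.12 ] [ 0.5674 -0.0646  0.096 ]
wrist 0.48 [413.696 312.32 ] [0.5772 0.0335 0.096 ]
top 0.47 [340.224 209.   ] [ 0.5688 -0.0668  0.096 ]
scene 0.48 [309.632 193.52 ] [ 0.5777 -0.0592  0.096 ]
```

View pics/t9.png

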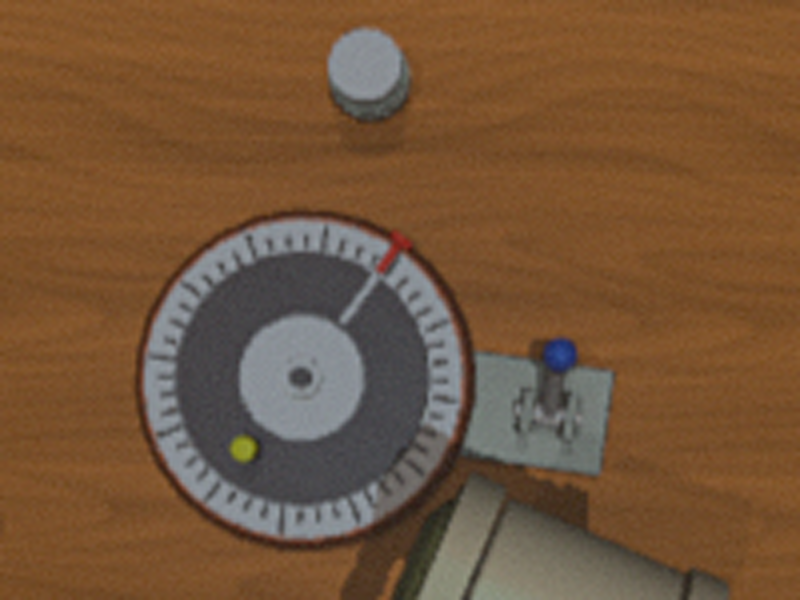

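The picture shows the mark meeting the red line at (380,272) and the blue ball thrown to the far side at (560,355), with the arm clear.

```bash
python3 -c "
from rig import ticket
print(ticket.close_job())"
```

```text
the job is handed in; nothing more can be done
None
```

The job is handed in: by my final camera measurements the index mark is within about 1 mm of the red line, the lock lever is at its +x stop and the arm is clear; the verdict was not reported back.

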